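# Make up a bushing-pressing stack on the bolster plate

## Task

Make up the pressing stack on the square steel bolster plate, ready to go under the hand press, building it upright from the plate one part at a time: the support ring with the wide bore (the one the hub's foot drops into) goes in the plate's round seat, then the flanged hub goes foot down in that ring, then the bronze bushing in the recess on top of the hub, neck up, and last the dark driver goes over the bushing's neck. Each part must sit fully home in the one below. Leave the narrow-bore ring, the oil can and the caliper where they are.

Things in the scene. Friction and masses are not known exactly. Their poses are not given: they have to be found in the camera images.
- plate: Square steel bolster plate, 100 x 100 mm, 18 mm thick, lying flat and too heavy to move; a round seat 59 mm across and 6 mm deep is sunk in the middle of its top. Origin: centre of its underside, z up.
- plate_seat (a point): Centre of the floor of the plate's round seat, 12 mm above the table; z up.
- ring_wide: Bright steel support ring with the WIDE bore and thin wall, standing on its foot: outside 54 mm, bore 41 mm right through, 30 mm high, 2 mm chamfer round the foot, 0.16 kg. Origin: centre of its underside, z up along its axis. It fits the plate's seat with 2.5 mm play all round; its origin is then at plate_seat.
- ring_narrow: Bright steel support ring with the NARROW bore and thick wall: outside 54 mm, bore 26 mm, 30 mm high; not needed, to be left standing where it is. Origin: centre of its underside, z up.
- hub: Pale aluminium flanged hub, 38 mm high, 0.22 kg, on its foot. Foot 36 mm across, z 0-7 mm, chamfered; flange 64 mm across, z 7-16; boss 48 mm across, z 16-38 (grip here). Recess in the boss's top: 36 mm across, 6 mm deep, bore below it. Origin: centre of underside, z up. Home: foot in the wide ring (2.5 mm play), flange on the ring's top, origin 23 mm above the ring's origin.
- bushing: Yellowish bronze bushing, 30 mm high, 0.06 kg, standing neck up: body 30 mm across, z 0-22 mm (grip here), neck 22 mm across, z 22-30. Origin: centre of its underside, z up along its axis. Home on the floor of the hub's recess (3 mm play all round), its origin is 32 mm above the hub's origin and 16 mm of its body stand above the hub's top.
- driver: Dark steel driver, 46 mm high, 0.2 kg, standing socket down: skirt 38 mm across, z 0-14 mm, stem 26 mm across, z 14-46 (grip here); in its underside a socket 29 mm across, 6 mm deep. Origin: centre of its underside, z up along its axis. Home, the socket's roof lies on the neck's top and its origin is 24 mm above the bushing's (the skirt stays 2 mm clear of the bushing's shoulder).
- oil_can: Dark grey oil can, body 70 mm across and 78 mm high, with a thin bent spout up to 158 mm; a bystander, to be left alone. Origin: on its underside at the middle of its 111 mm length over the spout (y axis; the body's centre is 21 mm along +y, the spout points to -y).
- caliper: Steel vernier caliper lying flat, 210 x 64 x 8 mm, on the robot's side of the work; a bystander, to be left alone. Origin: centre of its underside, long along y.
Things that resemble listed ones, but are neither listed nor needed, are in the scene too. What is shaped like the hub but green or yellow is not meant.

How it is judged:
On the way, in this order (a step that is already met when the one before it is completed fails the run):
1. the wide-bore ring is home in the plate's seat (horizontal distance between ring_wide and plate_seat below 0.006 m and z of ring_wide in the frame of plate_seat between -0.003 and 0.003 m and angle between ring_wide's own z axis and vertical below 0.08 rad), for 0.2 s.
2. the hub is home in that ring, which is still in the seat (all of step 1 and horizontal distance between hub and ring_wide below 0.006 m and z of hub in the frame of ring_wide between 0.02 and 0.026 m and angle between hub's own z axis and vertical below 0.08 rad), for 0.2 s.
3. the bushing is home in the hub's recess, on the ring in the seat (all of step 2 and horizontal distance between bushing and hub below 0.006 m and z of bushing in the frame of hub between 0.029 and 0.035 m and angle between bushing's own z axis and vertical below 0.08 rad), for 0.2 s.
4. the driver is home over the bushing's neck, on the whole stack (all of step 3 and horizontal distance between driver and bushing below 0.006 m and z of driver in the frame of bushing between 0.021 and 0.027 m and angle between driver's own z axis and vertical below 0.08 rad), for 0.2 s.
At the end, for the whole second after the job is handed in: Wide ring in the plate's seat, hub in the ring, bushing in the hub's recess, driver over the bushing's neck: each within 6 mm of the axis of the one below, within 3 mm of its seated height and within 0.08 rad of upright; all released and at rest (all of step 4 and linear speed of each of ring_wide, hub, bushing, driver below 0.02 m/s and angular speed of each of ring_wide, hub, bushing, driver below 0.2 rad/s); the robot touches nothing.
It fails at once if the narrow-bore ring is moved by more than 25 mm (distance of ring_narrow from where it was at the start of the episode above 0.025 m).
It fails at once if the oil can is moved by more than 25 mm or tipped (distance of oil_can from where it was at the start of the episode above 0.025 m or angle between oil_can's own z axis and vertical above 0.4 rad).
It fails at once if the caliper is moved by more than 25 mm (distance of caliper from where it was at the start of the episode above 0.025 m).
It also fails if it takes over 104 s, if anything falls off the work surface, if the arm or the gripper's body presses on something with over 40 N, if the wrist force passes 120 N, or if a joint passes its speed limit or range.

## Robot

A 6-joint arm with a two-finger parallel gripper is mounted at the origin on a cart in front of the work surface, level with it; the furniture and walls round the work are solid. World frame = base frame: x ahead of the robot, y to its left, z up, the work surface at z = 0. Lengths are in m, angles in rad, forces in N, time in s.
With the tool pointing down it reaches from about 0.35 to 0.975 m from the base axis. Payload 4.9 kg.
Tool frame: the origin (TCP) lies midway between the tips of the shut fingers; the grasp point (between the pads) lies 19 mm behind it; z points along the fingers, y is the line along which they close (so a half turn about z gives the same grasp; the last joint's range is limited). The gripper opens to 85 mm and grips with 20 to 120 N. Pads are 22 mm wide; open, the fingers measure 114 mm over their backs; the gripper's body (76 mm by 85 mm) begins 54 mm behind the grasp point. The pads swing forward as they close: fully open they stand 13 mm farther back than shut.
Start: joints at [1.096, 0.053, 1.613, -0, 1.476, -0.119], TCP at [0.218, 0.586, 0.231] pointing down, gripper open.
Joint ranges: [-3.01, 3.01], [-1.01, 2.22], [0.06, 2.58], [-1.02, 4.17], [0.09, 2.62], [-3.14, 3.14]. Speed limits (rad/s): [2.57, 2.57, 3.14, 3.14, 3.14, 3.14].

## Interface

Orientations are given as a rotation vector (axis times angle).
In Python, from station import ctrl gives the robot as it stands. The module is installed in compiled form; this text tells all that it offers.
- The arm moves only by the shell command python3 -m handwheel 'ROWS' [OPENING] [FORCE]. ROWS is JSON, a list of rows, each a list of 2 entries, a list of its own where there are three numbers: the shift along the tool's x, y, z in cm, then the turn, a rotation vector about the tool's x, y, z in rad. In form: [[[tx, ty, tz], [ax, ay, az]], ...]. A call has 1 to 5 rows; each row is the pose to reach, as a shift and turn from the pose commanded when the call began, along the tool's axes at that moment; what a row does not reach only later rows make up. A row lasts 1/8 s, in which the tool goes at most 62.5 mm and 10.7 degrees, less where a joint would pass 70% of its speed; a pose out of reach is approached as far as the arm can. A call with a gripper value outside its range is refused whole. OPENING is the gripper's target within -1 to 1 (shut at 1, half-way at 0, fully open at -1), set as the call begins (- or left out, the last holds). The fingers move at their own pace and stop on an object; FORCE is the grip in N (left out, the last holds). Time passes only in rows, so rows that repeat a pose let the fingers close. It gives the time, the measured TCP pose, the force, the opening and the grip force at its end, in the units of the state.
- ctrl.get_obs(): the state, without advancing time (a new reading comes with each control period).
- ctrl.get_image(name): name is "scene" or "top" or "wrist"; returns the picture (400x640x3 uint8, blue, green, red); there is no depth.
- ctrl.calibration(name): a dict with "fx", "fy", "cx", "cy" (pixels), "k1" (the pictures are not rectified: a ray, as slopes to the right and down, at radius r is drawn at 1 + k1 r^2 times it, then the intrinsics apply), "R" (3x3) and "t" (3): a world point X has camera coordinates R X + t. Camera axes: x right, y down, z forward; pixel columns grow to the right and rows downward; lengths in m; the calibration is good to about 2 mm. A picture is of the moment at which its call begins: read the wrist's pose just before it. calibration takes no time and is no camera call; for the wrist camera it gives the pose at the moment of the call.
- ctrl.finish_job(): hands the job in; it is judged then, once.
Trained networks look in the newest picture that a camera, given by its name, has taken for a name from the list of things; names that differ only in an ending like _2 or _b are one class to them, and where a whole thing is asked for, a point or a joint stands for the part that bears it (a point fixed in the world has none). Each returns a list of dicts, best first, with "score" (0 to 1); they miss things now and then, are a little off and sometimes report something else, mostly with a low value. They report only what shows in the picture. A call takes as long as a camera call. They do not tell look-alikes from the thing itself.
- ctrl.look_for(camera, query): "position" ([column, row] in pixels, amid what is visible of it).
- ctrl.landmark_of(camera, query): "position" ([column, row] in pixels: a listed point, or the origin of a listed thing).
The state is a dict: "t": time; "q": joint angles; "dq": joint speeds; "effort": joint torques, N m; "tool_pos": TCP position; "tool_rot": TCP orientation; "contact_force": force on the tool from outside, world axes, zero at the start; "wrist_torque": the same for the moment, N m; "opening": finger opening in m; "grip_force": force on a finger pad.
Only numpy, scipy, OpenCV 4.12 (cv2) and the standard library are available. Lean on these libraries where they do the work, as an engineer would, in place of code of your own. Each camera call takes 0.05 s, during which the arm holds its last target. There are 200 camera calls.

## Working session

There is one attempt and no reset: what is moved stays moved. The work goes in short steps, Python scripts to look and compute and a shell command to move; the robot and the scene stay as the last step left them, time stands still between calls to the robot, and variables do not carry over. Pictures are saved under pics/ and viewed, at most 14 in all, crops included, and the job is handed in when it is done.

```bash
mkdir -p pics; cat > h.py <<'E'
import numpy as np,cv2
from station import ctrl
from scipy.spatial.transform import Rotation as Ro
def pix2w(cam,uv,z,cal=None):
    c=cal or ctrl.calibration(cam)
    K=np.array([[c['fx'],0,c['cx']],[0,c['fy'],c['cy']],[0,0,1.]])
    p=cv2.undistortPoints(np.array([[uv]],float),K,np.array([c['k1'],0,0,0.]))[0,0]
    R=np.array(c['R']);t=np.array(c['t']).ravel()
    o=-R.T@t;d=R.T@np.array([p[0],p[1],1]);return o+d*(z-o[2])/d[2]
def w2pix(cam,X,cal=None):
    c=cal or ctrl.calibration(cam)
    K=np.array([[c['fx'],0,c['cx']],[0,c['fy'],c['cy']],[0,0,1.]])
    R=np.array(c['R']);t=np.array(c['t']).ravel()
    return cv2.projectPoints(np.array([X],float),cv2.Rodrigues(R)[0],t,K,np.array([c['k1'],0,0,0.]))[0][0,0]
def snap(cam,name): 
    im=ctrl.get_image(cam);cv2.imwrite(f'pics/{name}.png',im);return im
def totool(X):
    "world target TCP -> shift in cm in tool axes"
    o=ctrl.get_obs();return Ro.from_rotvec(o['tool_rot']).inv().apply(np.array(X)-o['tool_pos'])*100
E
python3 - <<'E'
from h import *
np.set_printoptions(precision=3,suppress=True)
for cam in ('scene','top'):
    snap(cam,cam+'0')
    c=ctrl.calibration(cam);print(cam,-np.array(c['R']).T@np.array(c['t']).ravel(),c['fx'])
    for n in ('plate_seat','ring_wide','hub','bushing','driver','oil_can','caliper'):
        z=.012 if n=='plate_seat' else 0
        for r in ctrl.landmark_of(cam,n)[:4]: print(n,round(r['score'],2),np.round(r['position']),pix2w(cam,r['position'],z)[:2])
o=ctrl.get_obs();print(o['t'],Ro.from_rotvec(o['tool_rot']).as_matrix())
E
```

```text
scene [ 0.219 -0.549  0.748] 406.6868058947823
plate_seat 0.63 [398. 261.] [ 0.598 -0.243]
plate_seat 0.38 [328. 292.] [ 0.435 -0.223]
ring_wide 0.81 [254. 189.] [0.436 0.121]
hub 0.96 [298. 202.] [0.507 0.024]
hub 0.87 [356. 210.] [ 0.612 -0.073]
hub 0.79 [255. 221.] [0.394 0.029]
hub 0.75 [454. 252.] [ 0.723 -0.285]
bushing 0.58 [293. 238.] [ 0.444 -0.06 ]
driver 0.72 [310. 166.] [0.599 0.115]
oil_can 0.68 [205. 170.] [0.359 0.25 ]
caliper 0.93 [261. 289.] [ 0.325 -0.138]
top [ 0.373 -0.01   1.039] 438.5826740453853
ring_wide 0.71 [263. 242.] [0.45  0.118]
hub 0.94 [432. 132.] [ 0.729 -0.289]
hub 0.93 [303. 213.] [0.52  0.026]
hub 0.78 [308. 268.] [0.391 0.011]
hub 0.76 [342. 174.] [ 0.618 -0.068]
bushing 0.43 [340. 246.] [ 0.444 -0.063]
driver 0.49 [270. 177.] [0.607 0.107]
driver 0.22 [344. 173.] [ 0.621 -0.072]
oil_can 0.94 [205. 280.] [0.358 0.25 ]
caliper 0.6 [371. 297.] [ 0.328 -0.137]
0.8 [[-0.937  0.348 -0.   ]
 [ 0.348  0.937 -0.   ]
 [ 0.    -0.    -1.   ]]
```

View pics/scene0.png

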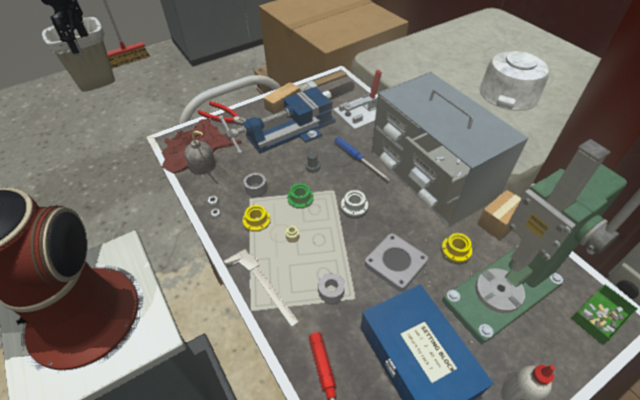

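View pics/top0.png

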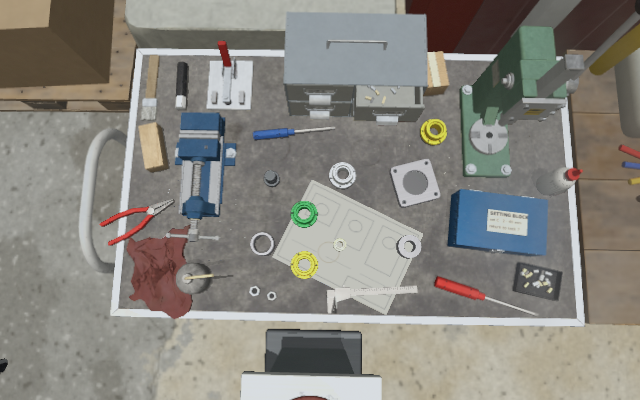

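Top picture: wide ring (262,243), narrow ring (408,245), pale hub (342,174), bushing (340,244), driver (271,178), plate (416,183), which agrees with the positions from both cameras. Next I move above the wide ring and align the tool with the world axes.

```bash
python3 -m handwheel '[[[-7.4,-7.2,0],[0,0,-0.15]],[[-14.8,-14.3,0],[0,0,-0.3]],[[-22,-21.5,0],[0,0,-0.355]],[[-29.6,-28.6,0],[0,0,-0.355]],[[-37.3,-35.8,0],[0,0,-0.355]]]' -1 40
python3 -m handwheel '[[[0,0,0],[0,0,0]],[[0,0,0],[0,0,0]]]'
python3 - <<'E'
from h import *
np.set_printoptions(precision=3,suppress=True)
o=ctrl.get_obs();print(o['t'],o['tool_pos'],Ro.from_rotvec(o['tool_rot']).as_matrix())
c=ctrl.calibration('wrist');print(-np.array(c['R']).T@np.array(c['t']).ravel(),c['R'],c['fx'])
snap('wrist','w1')
for r in ctrl.landmark_of('wrist','ring_wide'): print(r,pix2w('wrist',r['position'],0))
E
```

```text
t: 1.42
tool_pos: [0.3533, 0.3023, 0.2316]
tool_rot: [0.0, 3.14, 0.001]
contact_force: [1.4, 0.6, 0.9]
opening: 0.0855
grip_force: 0.0
t: 1.68
tool_pos: [0.3528, 0.3041, 0.2315]
tool_rot: [0.002, 3.141, 0.001]
contact_force: [0.0, 0.3, -0.9]
opening: 0.0855
grip_force: 0.0
1.675 [0.353 0.304 0.232] [[-1.     0.002  0.   ]
 [ 0.002  1.     0.001]
 [-0.     0.001 -1.   ]]
[0.287 0.303 0.374] [[ 0.002  1.    -0.   ]
 [ 0.965 -0.002  0.263]
 [ 0.263 -0.    -0.965]] 314.3115758830721
{'position': [176.6, 241.7], 'score': 0.72} [0.442 0.119 0.   ]
```

```bash
python3 -m handwheel '[[[-2.3,-4.6,0],[0,0,0]],[[-4.5,-9.2,0],[0,0,0]],[[-6.8,-13.8,3],[0,0,0]],[[-9,-18.5,7],[0,0,0]],[[-9,-18.5,10],[0,0,0]]]'
python3 -m handwheel '[[[0,0,0],[0,0,0]],[[0,0,0],[0,0,0]]]'
python3 - <<'E'
from h import *
np.set_printoptions(precision=4,suppress=True)
o=ctrl.get_obs();print(o['t'],o['tool_pos'])
im=snap('wrist','w2')
for r in ctrl.landmark_of('wrist','ring_wide'): print(r,pix2w('wrist',r['position'],0))
print(w2pix('wrist',[.443,.119,.03]))
E
```

```text
t: 2.4
tool_pos: [0.4433, 0.1179, 0.1301]
tool_rot: [-0.004, -3.141, 0.001]
contact_force: [0.7, 0.7, -0.8]
opening: 0.0852
grip_force: 0.0
t: 2.65
tool_pos: [0.4431, 0.1202, 0.1326]
tool_rot: [-0.002, 3.14, 0.0]
contact_force: [-0.0, -0.4, -0.2]
opening: 0.0857
grip_force: 0.0
2.65 [0.4431 0.1202 0.1326]
[319.516 199.171]
```

View pics/w2.png

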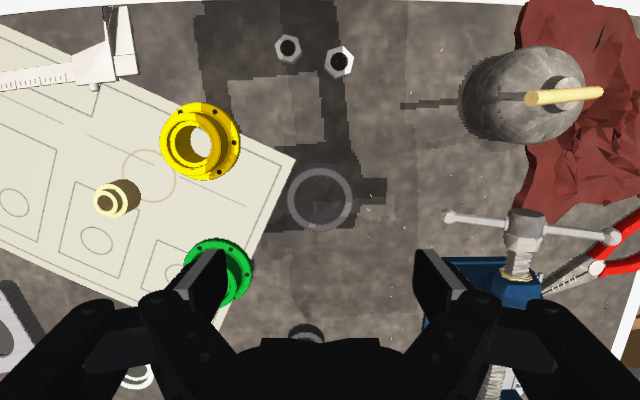

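The ring shows at (320,199), where I predicted it at (319.5,199). Descend, grip and lift.

```bash
python3 -m handwheel '[[[0,-0.1,5],[0,0,0]],[[0,-0.1,10],[0,0,0]],[[0,-0.1,12.5],[0,0,0]],[[0,-0.1,12.5],[0,0,0]]]'
python3 -m handwheel '[[[0,0,0],[0,0,0]],[[0,0,0],[0,0,0]],[[0,0,0],[0,0,0]],[[0,0,0],[0,0,0]],[[0,0,0],[0,0,0]]]' 1 40
python3 -m handwheel '[[[0,0,-1],[0,0,0]],[[0,0,-4],[0,0,0]],[[0,0,-8],[0,0,0]]]'
```

```text
t: 3.25
tool_pos: [0.4415, 0.1184, 0.0055]
tool_rot: [0.001, -3.139, 0.0]
contact_force: [-0.4, -0.6, 0.5]
opening: 0.085
grip_force: 0.0
t: 3.88
tool_pos: [0.4448, 0.1185, 0.009]
tool_rot: [0.001, 3.137, 0.002]
contact_force: [-0.4, 1.6, 6.5]
opening: 0.0517
grip_force: 42.1
t: 4.25
tool_pos: [0.4413, 0.1178, 0.0866]
tool_rot: [-0.001, -3.139, 0.001]
contact_force: [1.7, 0.5, -1.2]
opening: 0.0519
grip_force: 42.5
```

```bash
python3 -m handwheel '[[[0,0,-2],[0,0,0]],[[-2,-5,-6],[0,0,0]],[[-4,-10,-8],[0,0,0]],[[-6,-15.5,-8],[0,0,0]],[[-8.5,-21,-8],[0,0,0]]]'
python3 -m handwheel '[[[-2.4,-5,0],[0,0,0]],[[-4.8,-10,0],[0,0,0]],[[-6,-12,0],[0,0,0]],[[-6,-12,0],[0,0,0]],[[-6,-12,0],[0,0,0]]]'
python3 - <<'E'
from h import *
np.set_printoptions(precision=4,suppress=True)
o=ctrl.get_obs();print(o['t'],o['tool_pos'])
im=snap('wrist','w3');c=ctrl.calibration('wrist')
for n,z in (('plate_seat',.012),('ring_wide',o['tool_pos'][2]-.007)):
  for r in ctrl.landmark_of('wrist',n): print(n,r,pix2w('wrist',r['position'],z,c))
for X in ([.598,-.243,.018],o['tool_pos']+[0,0,.024]): print(w2pix('wrist',X,c))
im=snap('top','t3')
cv2.imwrite('pics/t3c.png',cv2.resize(im[130:240,350:480],None,fx=5,fy=5,interpolation=2))
E
```

```text
t: 4.88
tool_pos: [0.5279, -0.094, 0.1677]
tool_rot: [0.002, 3.14, -0.001]
contact_force: [1.3, 1.1, -1.7]
opening: 0.0521
grip_force: 42.8
t: 5.5
tool_pos: [0.5868, -0.2114, 0.1662]
tool_rot: [-0.001, -3.141, -0.001]
contact_force: [-0.4, 0.4, -1.1]
opening: 0.052
grip_force: 42.8
5.5 [ 0.5868 -0.2114  0.1662]
plate_seat {'position': [290.3, 197.4], 'score': 0.55} [ 0.5974 -0.2407  0.012 ]
ring_wide {'position': [295.7, 198.1], 'score': 0.41} [ 0.5596 -0.2238  0.1592]
[287.3568 199.5371]
[321.2863 279.2558]
```

View pics/w3.png

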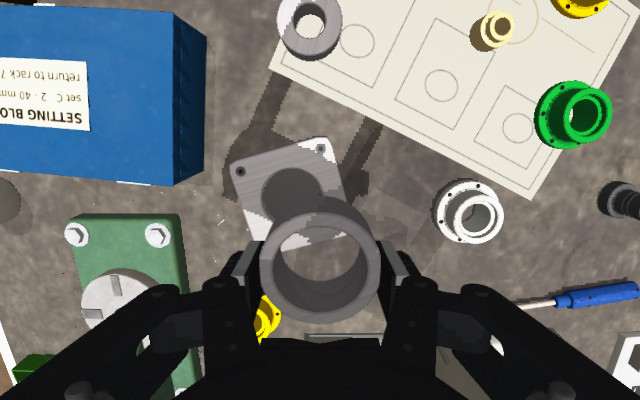

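Seat centre shows at about (290,194), ring in hand with its rim near (320,264). I'll overlay projected circles to get the ring's offset in the hand and the exact seat position.

```bash
cat >> h.py <<'E'
def circ(im,cam,X,r,cal,col=(0,0,255)):
    a=np.linspace(0,2*np.pi,60)
    P=np.array([w2pix(cam,[X[0]+r*np.cos(t),X[1]+r*np.sin(t),X[2]],cal) for t in a])
    cv2.polylines(im,[np.round(P*16).astype(np.int32)],True,col,1,cv2.LINE_AA,4)
E
cat > ov.py <<'E'
from h import *
E
python3 - <<'E'
from h import *
np.set_printoptions(precision=4,suppress=True)
o=ctrl.get_obs();c=ctrl.calibration('wrist');im=cv2.imread('pics/w3.png');T=o['tool_pos']
for k,dx in ((0,0.),(1,-.006)):
    circ(im,'wrist',[T[0]+dx,T[1],T[2]+.023],.027,c,[(0,0,255),(0,255,0)][k]); circ(im,'wrist',[T[0]+dx,T[1],T[2]+.023],.0205,c,[(0,0,255),(0,255,0)][k])
circ(im,'wrist',[.598,-.243,.018],.0295,c)
cv2.imwrite('pics/w3o.png',cv2.resize(im[130:340,200:440],None,fx=2.8,fy=2.8,interpolation=2))
E
```

```text
(no output)
```

View pics/w3o.png

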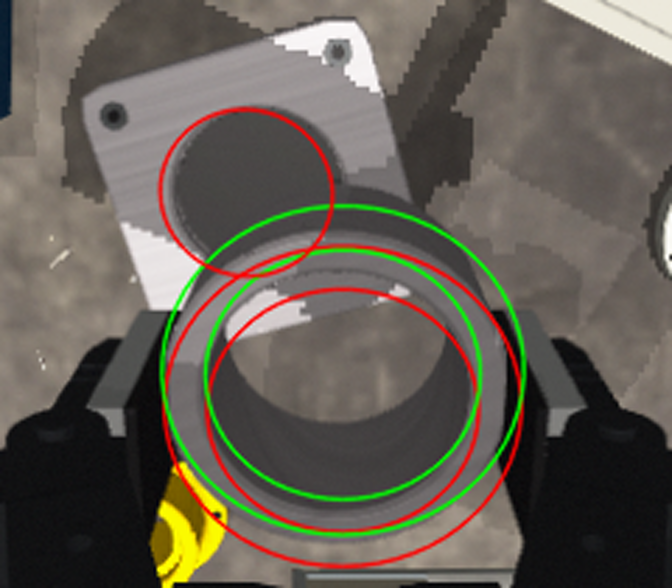

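```bash
cat >> h.py <<'E'
from scipy.optimize import least_squares
def fitcirc(cam,lrtb,r,X0,cal,fixz=False):
    "fit circle centre to left,right cols and top,bottom rows"
    a=np.linspace(0,2*np.pi,72,endpoint=False)
    def f(p):
        X=np.array([p[0],p[1],X0[2] if fixz else p[2]])
        P=np.array([w2pix(cam,X+[r*np.cos(t),r*np.sin(t),0],cal) for t in a])
        return np.array([P[:,0].min(),P[:,0].max(),P[:,1].min(),P[:,1].max()])-lrtb
    s=least_squares(f,X0,x_scale=.01);return s.x,s.fun
E
python3 - <<'E'
from h import *
np.set_printoptions(precision=4,suppress=True)
o=ctrl.get_obs();c=ctrl.calibration('wrist');T=o['tool_pos'];print(T)
g=lambda l,r,t,b:np.array([l/2.8+200,r/2.8+200,t/2.8+130,b/2.8+130])
x,f=fitcirc('wrist',g(168,505,232,530),.027,T+[0,0,.02],c);print('ring outer-T',x-T,f)
x,f=fitcirc('wrist',g(213,472,270,515),.0205,T+[0,0,.02],c);print('ring bore-T',x-T,f)
E
```

```text
[ 0.587  -0.2111  0.1664]
ring outer-T [ 0.0008 -0.0007  0.0134] [ 0.6124 -0.6123 -0.6394  0.7201]
ring bore-T [-0.0009  0.0002  0.0193] [-1.0237  1.0203  1.0817 -1.1894]
```

View pics/t3c.png

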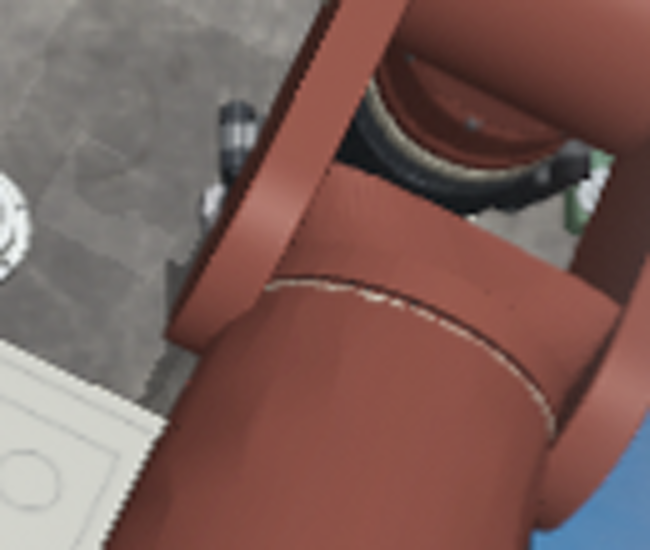

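```bash
python3 -m handwheel '[[[-0.5,-1.5,3],[0,0,0]],[[-1,-2.8,8],[0,0,0]],[[-1.05,-2.85,9.5],[0,0,0]],[[-1.05,-2.85,9.5],[0,0,0]],[[-1.05,-2.85,9.5],[0,0,0]]]'
python3 - <<'E'
from h import *
np.set_printoptions(precision=4,suppress=True)
o=ctrl.get_obs();c=ctrl.calibration('wrist');T=o['tool_pos'];print(T)
im=snap('wrist','w4')
for r in ctrl.landmark_of('wrist','plate_seat'): print(r,pix2w('wrist',r['position'],.012,c))
circ(im,'wrist',[.5975,-.2395,.018],.0295,c)
circ(im,'wrist',T+[0,0,.016],.027,c,(0,255,0))
cv2.imwrite('pics/w4o.png',cv2.resize(im[120:340,200:440],None,fx=2.7,fy=2.7,interpolation=2))
E
```

```text
t: 6.32
tool_pos: [0.5991, -0.2408, 0.0738]
tool_rot: [0.0, 3.138, -0.003]
contact_force: [0.6, -1.0, -1.9]
opening: 0.0517
grip_force: 42.8
[ 0.5991 -0.2408  0.0738]
```

View pics/w4o.png

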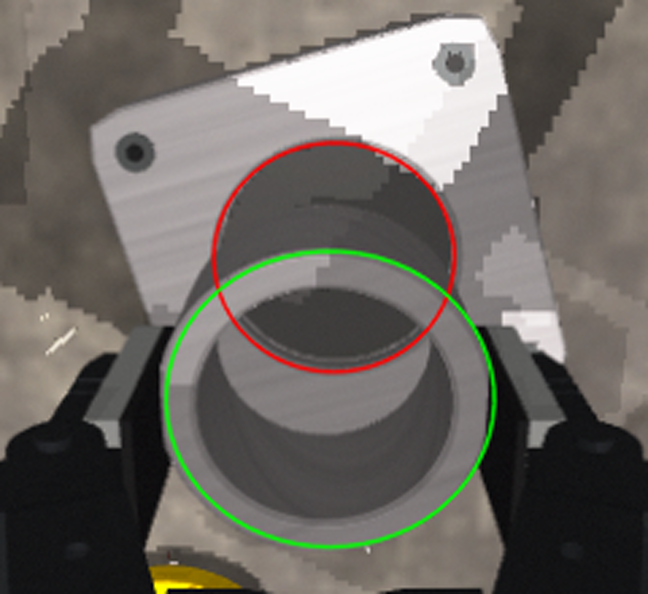

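```bash
python3 -m handwheel '[[[0.1,0.15,2],[0,0,0]],[[0.1,0.15,3.6],[0,0,0]],[[0.1,0.15,4.2],[0,0,0]],[[0.1,0.15,4.2],[0,0,0]]]'
python3 -m handwheel '[[[0,0,0.3],[0,0,0]],[[0,0,0.3],[0,0,0]]]'
python3 - <<'E'
from h import *
np.set_printoptions(precision=4,suppress=True)
o=ctrl.get_obs();c=ctrl.calibration('wrist');T=o['tool_pos'];print(T)
im=snap('wrist','w5')
circ(im,'wrist',[.5975,-.239,.018],.0295,c)
circ(im,'wrist',T+[0,0,.016],.027,c,(0,255,0))
cv2.imwrite('pics/w5o.png',cv2.resize(im[120:340,200:440],None,fx=2.7,fy=2.7,interpolation=2))
E
```

```text
t: 6.92
tool_pos: [0.596, -0.2388, 0.0279]
tool_rot: [-0.001, -3.139, -0.002]
contact_force: [-0.5, -0.4, -3.0]
opening: 0.052
grip_force: 42.8
t: 7.18
tool_pos: [0.597, -0.2393, 0.0266]
tool_rot: [0.001, 3.141, -0.0]
contact_force: [0.8, -0.3, -2.3]
opening: 0.0521
grip_force: 42.8
[ 0.597  -0.2393  0.0266]
```

View pics/w5o.png

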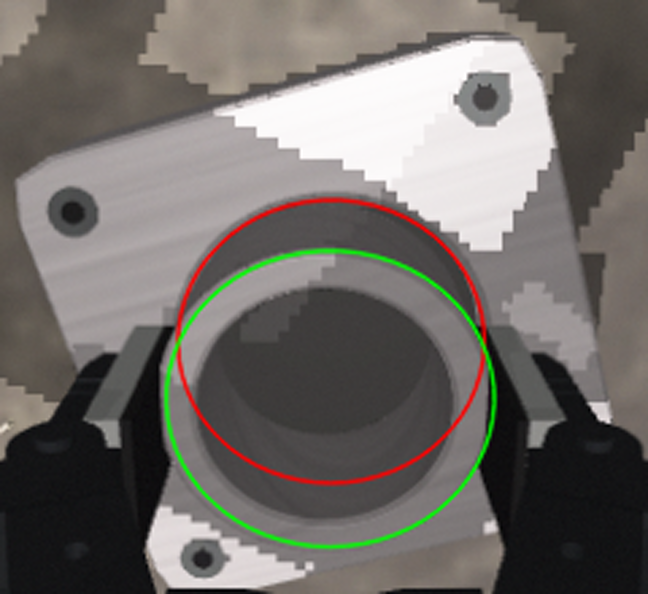

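```bash
python3 -m handwheel '[[[0.1,0.05,0.3],[0,0,0]],[[0.1,0.05,0.3],[0,0,0]]]'
python3 -m handwheel '[[[0,0,0.3],[0,0,0]],[[0,0,0.3],[0,0,0]]]'
python3 -m handwheel '[[[0,0,0.3],[0,0,0]],[[0,0,0.3],[0,0,0]]]'
```

```text
t: 7.48
tool_pos: [0.5964, -0.2387, 0.0236]
tool_rot: [0.001, 3.14, -0.0]
contact_force: [2.4, 0.4, -1.8]
opening: 0.0519
grip_force: 42.9
t: 7.72
tool_pos: [0.5965, -0.2386, 0.0211]
tool_rot: [0.001, 3.14, 0.0]
contact_force: [1.6, 1.0, 1.4]
opening: 0.0521
grip_force: 43.3
t: 7.98
tool_pos: [0.5966, -0.2386, 0.021]
tool_rot: [-0.001, -3.141, -0.001]
contact_force: [-5.8, 6.2, 17.7]
opening: 0.0521
grip_force: 44.7
```

Contact at TCP z = 0.021. With the 9 mm grasp height that puts the ring's foot at 12 mm, so it is in the seat. Release and look back while heading to the hub.

```bash
python3 -m handwheel '[[[0,0,-0.3],[0,0,0]],[[0,0,-0.3],[0,0,0]],[[0,0,-0.3],[0,0,0]],[[0,0,-0.3],[0,0,0]]]' -1
python3 -m handwheel '[[[0,0,-2],[0,0,0]],[[0,0,-6],[0,0,0]],[[0,4,-11],[0,0,0]],[[-0.8,9,-11],[0,0,0]],[[-0.8,13,-11],[0,0,0]]]'
python3 -m handwheel '[[[-0.8,4,0],[0,0,0]],[[-0.8,4,0],[0,0,0]],[[-0.8,4,0],[0,0,0]]]'
python3 - <<'E'
from h import *
np.set_printoptions(precision=4,suppress=True)
o=ctrl.get_obs();c=ctrl.calibration('wrist');T=o['tool_pos'];print(T)
im=snap('wrist','w6')
for n in('hub','ring_wide','bushing','plate_seat'):
  for r in ctrl.landmark_of('wrist',n): print(n,r['score'],r['position'],pix2w('wrist',r['position'],.012 if n[0] in 'rp' else 0,c))
circ(im,'wrist',[.596,-.2385,.018],.0295,c)
circ(im,'wrist',[.596,-.2385,.042],.027,c,(0,255,0))
circ(im,'wrist',[.616,-.070,.038],.024,c,(0,255,0))
circ(im,'wrist',[.444,-.062,.022],.015,c,(0,255,0))
cv2.imwrite('pics/w6o.png',im)
E
```

```text
t: 8.48
tool_pos: [0.5954, -0.2386, 0.0197]
tool_rot: [-0.001, -3.141, -0.001]
contact_force: [-0.3, 0.3, -1.0]
opening: 0.0855
grip_force: 0.0
t: 9.1
tool_pos: [0.6053, -0.1074, 0.1337]
tool_rot: [0.001, 3.137, -0.002]
contact_force: [-0.2, 0.1, -0.4]
opening: 0.0857
grip_force: 0.0
t: 9.48
tool_pos: [0.6123, -0.0691, 0.1314]
tool_rot: [0.001, 3.14, -0.001]
contact_force: [-0.3, -0.4, 0.2]
opening: 0.0854
grip_force: 0.0
[ 0.6123 -0.0691  0.1314]
hub 0.96 [107.9, 295.9] [ 0.7214 -0.2875  0.    ]
hub 0.82 [431.9, 76.5] [0.5139 0.0226 0.    ]
hub 0.77 [327.6, 193.0] [ 0.6131 -0.0632  0.    ]
ring_wide 0.64 [124.0, 174.1] [ 0.5931 -0.2396  0.012 ]
plate_seat 0.56 [127.9, 180.6] [ 0.5989 -0.2369  0.012 ]
```

View pics/w6o.png

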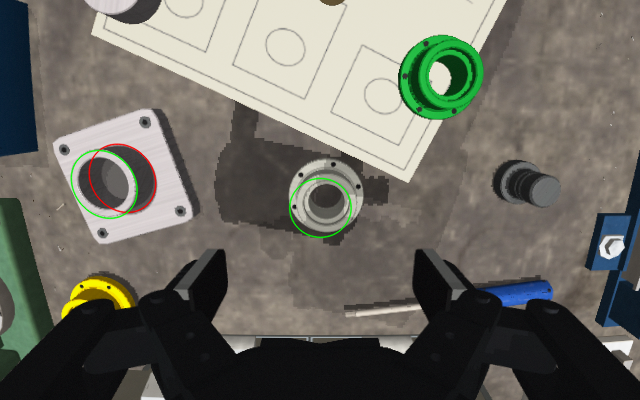

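The ring sits where its seated circle is drawn (around (105,184)). The pale hub's top is at about (326,201), which gives hub ≈ (0.612, -0.065). Grasp it by the boss.

```bash
python3 -m handwheel '[[[0.05,0.45,4],[0,0,0]],[[0.05,0.45,9],[0,0,0]],[[0.05,0.45,11.6],[0,0,0]],[[0.05,0.45,11.6],[0,0,0]]]'
python3 -m handwheel '[[[0,0,0],[0,0,0]],[[0,0,0],[0,0,0]],[[0,0,0],[0,0,0]],[[0,0,0],[0,0,0]],[[0,0,0],[0,0,0]]]' 1 60
python3 -m handwheel '[[[0,0,-1],[0,0,0]],[[0,0,-5],[0,0,0]],[[0,-4,-10],[0,0,0]],[[0.8,-10,-10],[0,0,0]],[[1.2,-15,-10],[0,0,0]]]'
python3 -m handwheel '[[[0,0,0],[0,0,0]],[[0,0,0],[0,0,0]]]'
python3 - <<'E'
from h import *
np.set_printoptions(precision=4,suppress=True)
o=ctrl.get_obs();c=ctrl.calibration('wrist');T=o['tool_pos'];print(T)
im=snap('wrist','w7')
for n in('hub','ring_wide'):
  for r in ctrl.landmark_of('wrist',n): print(n,r['score'],r['position'],pix2w('wrist',r['position'],.012 if n[0] in 'rp' else T[2]-.014,c))
circ(im,'wrist',[.596,-.2385,.042],.027,c,(0,255,0))
circ(im,'wrist',T+[0,0,.024],.024,c,(0,255,0))
circ(im,'wrist',T+[0,0,.024],.018,c,(0,255,0))
cv2.imwrite('pics/w7o.png',cv2.resize(im[100:340,180:460],None,fx=2.5,fy=2.5,interpolation=2))
E
```

```text
t: 10.22
tool_pos: [0.609, -0.0642, 0.0113]
tool_rot: [-0.003, -3.136, -0.002]
contact_force: [0.3, 0.2, -1.0]
opening: 0.0857
grip_force: 0.0
t: 10.85
tool_pos: [0.6135, -0.0647, 0.017]
tool_rot: [0.001, 3.137, -0.002]
contact_force: [0.2, -0.1, 6.4]
opening: 0.0465
grip_force: 62.4
t: 11.48
tool_pos: [0.5991, -0.2158, 0.1156]
tool_rot: [0.001, 3.14, -0.001]
contact_force: [1.1, -0.5, -1.7]
opening: 0.0457
grip_force: 62.3
t: 11.72
tool_pos: [0.5987, -0.2136, 0.1137]
tool_rot: [-0.002, -3.14, -0.002]
contact_force: [0.0, 0.1, -2.2]
opening: 0.0459
grip_force: 62.4
[ 0.5987 -0.2136  0.1137]
hub 0.86 [608.5, 98.7] [ 0.5216 -0.0686  0.0997]
hub 0.58 [321.3, 236.1] [ 0.5943 -0.2137  0.0997]
hub 0.21 [291.1, 192.5] [ 0.5704 -0.2292  0.0997]
```

View pics/w7o.png

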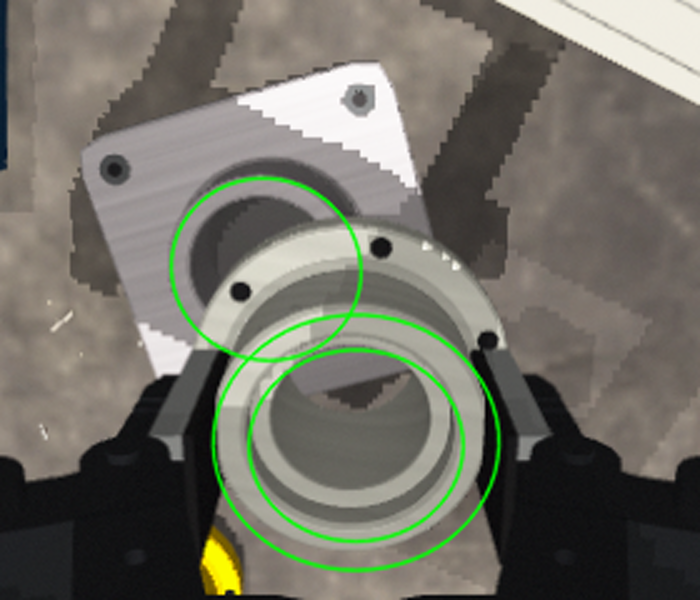

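```bash
python3 - <<'E'
from h import *
np.set_printoptions(precision=4,suppress=True)
o=ctrl.get_obs();c=ctrl.calibration('wrist');T=o['tool_pos']
g=lambda l,r,t,b:np.array([l/2.5+180,r/2.5+180,t/2.5+100,b/2.5+100])
for lr,r in ((g(217,486,303,552),.024),(g(252,454,335,523),.018)):
  x,f=fitcirc('wrist',lr,r,T+[0,0,.02],c);print('hub-T',x-T,f)
im=cv2.imread('pics/w7.png')
a=cv2.resize(im[150:250,230:350],None,fx=5,fy=5,interpolation=2)
b=cv2.imread('pics/w6.png')[135:235,50:170];cv2.imwrite('pics/ab.png',cv2.resize(np.hstack([im[160:240,240:330],b[:80,10:100]]),None,fx=4.4,fy=4.4,interpolation=2))
E
```

```text
hub-T [ 0.0007 -0.0005  0.0175] [-0.6679  0.6682  0.704  -0.7855]
hub-T [ 0.0003 -0.0003  0.0179] [-0.6075  0.6077  0.6469 -0.7024]
```

View pics/ab.png

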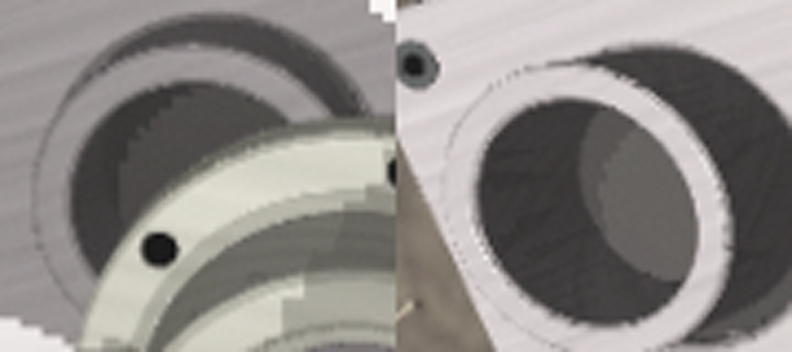

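The ring's edges fall exactly on the circle predicted for (0.596, -0.2385), and the hub is centred in the hand. Lower the hub.

```bash
python3 -m handwheel '[[[0.15,-1.2,0],[0,0,0]],[[0.3,-2.45,1],[0,0,0]],[[0.3,-2.45,4],[0,0,0]],[[0.3,-2.45,5.2],[0,0,0]],[[0.3,-2.45,5.2],[0,0,0]]]'
python3 -m handwheel '[[[0,0,0],[0,0,0]],[[0,0,0.3],[0,0,0]],[[0,0,0.3],[0,0,0]]]'
python3 -m handwheel '[[[0,0,0.2],[0,0,0]],[[0,0,0.3],[0,0,0]],[[0,0,0.3],[0,0,0]]]'
```

```text
t: 12.5
tool_pos: [0.5952, -0.2384, 0.0605]
tool_rot: [-0.002, -3.139, -0.002]
contact_force: [-0.3, -0.3, -2.8]
opening: 0.046
grip_force: 62.4
t: 12.88
tool_pos: [0.5966, -0.2387, 0.0598]
tool_rot: [0.001, 3.141, -0.001]
contact_force: [-0.5, 0.3, -2.4]
opening: 0.046
grip_force: 62.4
t: 13.25
tool_pos: [0.5962, -0.2386, 0.0561]
tool_rot: [-0.001, -3.141, -0.0]
contact_force: [-0.5, -0.2, -1.6]
opening: 0.0461
grip_force: 62.4
```

```bash
python3 -m handwheel '[[[0,0,0.2],[0,0,0]],[[0,0,0.3],[0,0,0]],[[0,0,0.3],[0,0,0]]]'
python3 -m handwheel '[[[0,0,0.2],[0,0,0]],[[0,0,0.2],[0,0,0]]]'
python3 -m handwheel '[[[0,0,0.2],[0,0,0]],[[0,0,0.2],[0,0,0]]]'
```

```text
t: 13.62
tool_pos: [0.5962, -0.2386, 0.0531]
tool_rot: [-0.001, -3.141, -0.0]
contact_force: [0.7, -0.2, -3.2]
opening: 0.0458
grip_force: 62.4
t: 13.88
tool_pos: [0.5966, -0.2388, 0.052]
tool_rot: [0.001, 3.141, -0.001]
contact_force: [-1.5, 1.1, 2.7]
opening: 0.0463
grip_force: 62.9
t: 14.12
tool_pos: [0.5968, -0.2389, 0.052]
tool_rot: [0.001, 3.141, -0.0]
contact_force: [-6.5, 3.3, 10.1]
opening: 0.046
grip_force: 63.8
```

Contact at 0.052 matches home (0.051). Release and go to the bushing.

```bash
python3 -m handwheel '[[[0,0,-0.3],[0,0,0]],[[0,0,-0.3],[0,0,0]],[[0,0,-0.3],[0,0,0]],[[0,0,-0.3],[0,0,0]]]' -1
python3 -m handwheel '[[[0,0,-3],[0,0,0]],[[0,0,-7],[0,0,0]],[[4,4,-7],[0,0,0]],[[8,9,-7],[0,0,0]],[[12,14,-7],[0,0,0]]]'
python3 -m handwheel '[[[3.2,3.7,0],[0,0,0]],[[3.2,3.7,0],[0,0,0]],[[3.2,3.7,0],[0,0,0]]]'
python3 - <<'E'
from h import *
np.set_printoptions(precision=4,suppress=True)
o=ctrl.get_obs();c=ctrl.calibration('wrist');T=o['tool_pos'];print(T)
im=snap('wrist','w8')
for n in('hub','bushing'):
  for r in ctrl.landmark_of('wrist',n): print(n,r['score'],r['position'],pix2w('wrist',r['position'],.035 if n[0] in 'h' else 0,c))
circ(im,'wrist',[.596,-.2385,.073],.024,c,(0,255,0))
circ(im,'wrist',[.596,-.2385,.073],.018,c,(0,255,0))
circ(im,'wrist',[.444,-.062,.030],.011,c,(0,255,0))
cv2.imwrite('pics/w8o.png',im)
E
```

```text
t: 14.62
tool_pos: [0.5962, -0.2386, 0.0519]
tool_rot: [-0.001, -3.141, -0.0]
contact_force: [0.3, 0.1, 0.2]
opening: 0.0853
grip_force: 0.0
t: 15.25
tool_pos: [0.4772, -0.0998, 0.1222]
tool_rot: [0.003, 3.141, 0.0]
contact_force: [0.2, -0.1, 1.5]
opening: 0.0856
grip_force: 0.0
t: 15.62
tool_pos: [0.4469, -0.0642, 0.1227]
tool_rot: [0.001, 3.14, -0.001]
contact_force: [-0.1, -1.0, 0.4]
opening: 0.0855
grip_force: 0.0
[ 0.4469 -0.0642  0.1227]
hub 0.98 [414.3, 263.7] [0.4958 0.0112 0.035 ]
hub 0.8 [131.4, 357.9] [ 0.5934 -0.2391  0.035 ]
bushing 0.76 [327.1, 194.4] [ 0.4469 -0.0589  0.    ]
```

View pics/w8o.png

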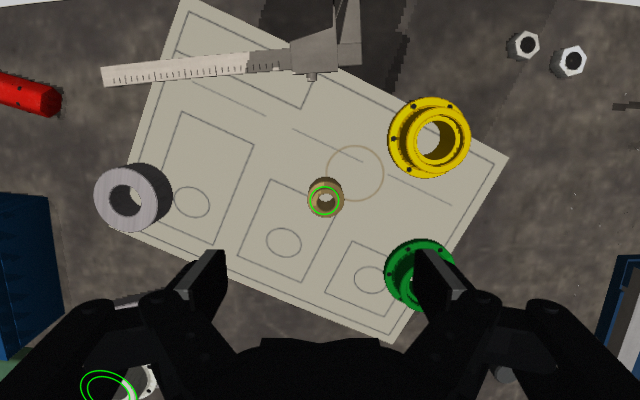

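The bushing's neck is at about (325,199), within 3 mm of my estimate. Take (0.445, -0.060), grip the body and go back over the plate.

```bash
python3 -m handwheel '[[[0.2,0.4,4],[0,0,0]],[[0.2,0.4,9],[0,0,0]],[[0.2,0.4,11.5],[0,0,0]],[[0.2,0.4,11.5],[0,0,0]]]'
python3 -m handwheel '[[[0,0,0],[0,0,0]],[[0,0,0],[0,0,0]],[[0,0,0],[0,0,0]],[[0,0,0],[0,0,0]],[[0,0,0],[0,0,0]]]' 1 35
python3 -m handwheel '[[[0,0,0],[0,0,0]],[[0,0,-1],[0,0,0]],[[0,0,-5],[0,0,0]],[[0,0,-10],[0,0,0]],[[-3,-4,-14],[0,0,0]]]'
python3 -m handwheel '[[[-4,-4.5,0],[0,0,0]],[[-8,-9,0],[0,0,0]],[[-11.5,-12,0],[0,0,0]],[[-11.5,-12,0],[0,0,0]],[[-11.5,-12,0],[0,0,0]]]'
python3 - <<'E'
from h import *
np.set_printoptions(precision=4,suppress=True)
o=ctrl.get_obs();c=ctrl.calibration('wrist');T=o['tool_pos'];print(T)
im=snap('wrist','w9')
for n in('hub','bushing'):
  for r in ctrl.landmark_of('wrist',n): print(n,r['score'],r['position'],pix2w('wrist',r['position'],.035 if n[0] in 'h' else T[2]-.008,c))
circ(im,'wrist',[.596,-.2385,.073],.024,c,(0,255,0))
circ(im,'wrist',[.596,-.2385,.073],.018,c,(0,255,0))
circ(im,'wrist',T+[0,0,.022],.011,c,(0,0,255))
circ(im,'wrist',T+[0,0,.014],.015,c,(0,0,255))
cv2.imwrite('pics/w9o.png',cv2.resize(im[100:340,180:460],None,fx=2.5,fy=2.5,interpolation=2))
E
```

```text
t: 16.27
tool_pos: [0.4427, -0.06, 0.005]
tool_rot: [-0.003, -3.136, -0.003]
contact_force: [-0.2, -0.0, 0.2]
opening: 0.0851
grip_force: 0.0
t: 16.9
tool_pos: [0.4454, -0.0603, 0.0087]
tool_rot: [0.001, 3.14, -0.001]
contact_force: [-1.3, 0.4, 5.9]
opening: 0.0286
grip_force: 34.6
t: 17.52
tool_pos: [0.473, -0.0977, 0.1484]
tool_rot: [-0.004, 3.14, 0.0]
contact_force: [1.3, 0.4, -1.3]
opening: 0.0282
grip_force: 34.8
t: 18.15
tool_pos: [0.5878, -0.2185, 0.146]
tool_rot: [-0.001, -3.14, -0.001]
contact_force: [-0.6, 0.5, -0.5]
opening: 0.0284
grip_force: 34.9
[ 0.5878 -0.2185  0.146 ]
hub 0.9 [296.5, 206.3] [ 0.5949 -0.2389  0.035 ]
hub 0.6 [580.3, 112.7] [ 0.5158 -0.0067  0.035 ]
bushing 0.98 [319.3, 249.8] [ 0.5886 -0.2197  0.138 ]
```

View pics/w9o.png

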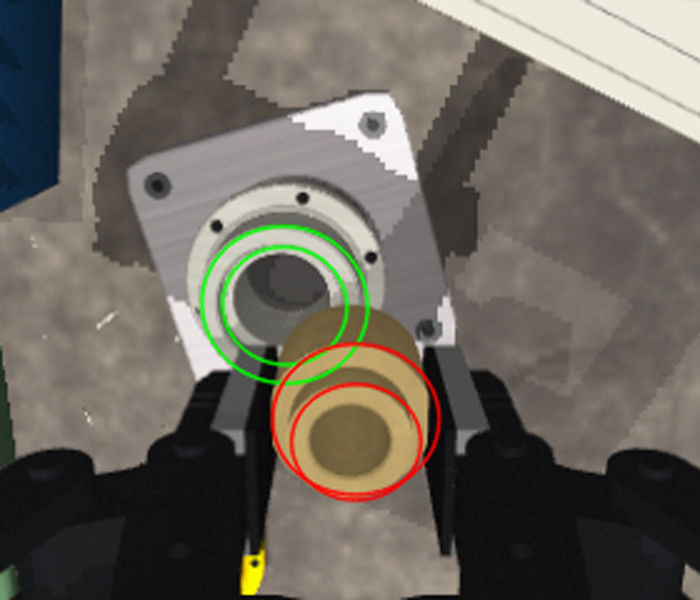

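Hub is seated at (0.596, -0.239), and the bushing is centred in the hand and upright. Lower it in.

```bash
python3 -m handwheel '[[[-0.4,-1,0],[0,0,0]],[[-0.8,-2,1],[0,0,0]],[[-0.8,-2,4],[0,0,0]],[[-0.8,-2,6],[0,0,0]],[[-0.8,-2,6],[0,0,0]]]'
python3 -m handwheel '[[[0,0,0],[0,0,0]],[[0,0,0.3],[0,0,0]],[[0,0,0.3],[0,0,0]]]'
python3 -m handwheel '[[[0,0,0.3],[0,0,0]],[[0,0,0.3],[0,0,0]]]'
python3 -m handwheel '[[[0,0,0.3],[0,0,0]],[[0,0,0.3],[0,0,0]]]'
```

```text
t: 18.92
tool_pos: [0.5948, -0.2384, 0.0832]
tool_rot: [-0.002, -3.137, -0.004]
contact_force: [-0.1, -0.3, -1.5]
opening: 0.0284
grip_force: 34.9
t: 19.3
tool_pos: [0.5969, -0.2392, 0.084]
tool_rot: [0.001, 3.141, -0.001]
contact_force: [-0.5, 0.3, -1.0]
opening: 0.0282
grip_force: 34.9
t: 19.55
tool_pos: [0.5963, -0.239, 0.0801]
tool_rot: [-0.001, -3.141, -0.0]
contact_force: [0.2, 0.7, -1.8]
opening: 0.0283
grip_force: 34.9
t: 19.8
tool_pos: [0.5963, -0.239, 0.0769]
tool_rot: [-0.001, -3.141, -0.001]
contact_force: [0.4, 0.5, -1.5]
opening: 0.0282
grip_force: 34.9
```

Already past the rim height without contact; continue down to the floor.

```bash
python3 -m handwheel '[[[0,0,0.2],[0,0,0]],[[0,0,0.2],[0,0,0]]]'
python3 -m handwheel '[[[0,0,0.2],[0,0,0]],[[0,0,0.2],[0,0,0]]]'
```

```text
t: 20.05
tool_pos: [0.5968, -0.2393, 0.0758]
tool_rot: [0.001, 3.141, -0.0]
contact_force: [-1.4, -0.2, 1.4]
opening: 0.0283
grip_force: 35.1
t: 20.3
tool_pos: [0.5972, -0.2394, 0.0757]
tool_rot: [0.001, 3.141, -0.001]
contact_force: [-3.7, 2.1, 8.7]
opening: 0.0283
grip_force: 35.8
```

Contact at 0.076, as expected. Release and go to the driver.

```bash
python3 -m handwheel '[[[0,0,-0.2],[0,0,0]],[[0,0,-0.2],[0,0,0]],[[0,0,-0.2],[0,0,0]],[[0,0,-0.2],[0,0,0]]]' -1
python3 -m handwheel '[[[0,0,-3],[0,0,0]],[[0,0,-7],[0,0,0]],[[-0.2,5,-7],[0,0,0]],[[-0.4,11,-7],[0,0,0]],[[-0.6,17,-7],[0,0,0]]]'
python3 -m handwheel '[[[0,6,0],[0,0,0]],[[0,12,0],[0,0,0]],[[0,17.8,2],[0,0,0]],[[0,17.8,2],[0,0,0]],[[0,17.8,2],[0,0,0]]]'
python3 - <<'E'
from h import *
np.set_printoptions(precision=4,suppress=True)
o=ctrl.get_obs();c=ctrl.calibration('wrist');T=o['tool_pos'];print(T)
im=snap('wrist','w10')
for r in ctrl.landmark_of('wrist','driver'): print(r['score'],r['position'],pix2w('wrist',r['position'],0,c))
circ(im,'wrist',[.603,.11,.046],.013,c,(0,255,0))
circ(im,'wrist',[.603,.11,.0],.019,c,(0,255,0))
cv2.imwrite('pics/w10o.png',im)
E
```

```text
t: 20.8
tool_pos: [0.5963, -0.239, 0.0749]
tool_rot: [-0.001, -3.141, -0.0]
contact_force: [0.0, -0.5, -0.0]
opening: 0.085
grip_force: 0.0
t: 21.42
tool_pos: [0.6025, -0.0677, 0.1454]
tool_rot: [0.003, 3.141, 0.0]
contact_force: [1.0, -0.5, -0.6]
opening: 0.0854
grip_force: 0.0
t: 22.05
tool_pos: [0.6027, 0.1089, 0.1252]
tool_rot: [-0.0, -3.141, 0.001]
contact_force: [-0.2, 0.3, 0.2]
opening: 0.0856
grip_force: 0.0
[0.6027 0.1089 0.1252]
0.74 [317.6, 190.3] [0.5995 0.1059 0.    ]
```

View pics/w10o.png

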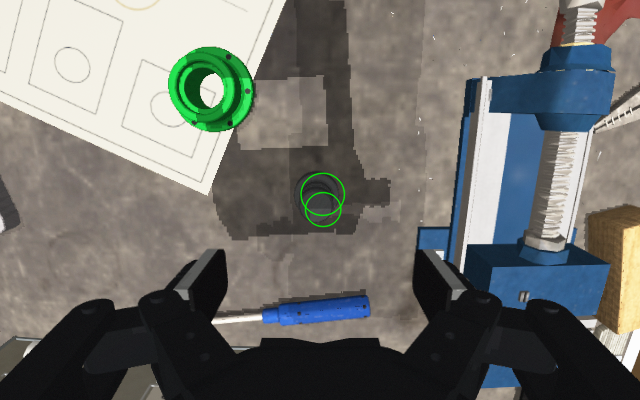

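The driver stands in shadow near (317,192), slightly left of the circles. The network gives (0.5995, 0.106). I refine that from closer, by numbers only since the picture budget is used up.

```bash
python3 -m handwheel '[[[0.3,-0.3,2.5],[0,0,0]],[[0.3,-0.3,2.5],[0,0,0]],[[0.3,-0.3,2.5],[0,0,0]]]'
python3 - <<'E'
from h import *
np.set_printoptions(precision=4,suppress=True)
c=ctrl.calibration('wrist');print(ctrl.get_obs()['tool_pos'])
im=snap('wrist','w11')
for r in ctrl.landmark_of('wrist','driver'): print(r['score'],r['position'],pix2w('wrist',r['position'],0,c))
g=cv2.cvtColor(im,6).astype(float)
# radial-edge score of two circles (stem top, skirt foot) over a grid
gb=cv2.GaussianBlur(g,(0,0),1)
a=np.linspace(0,2*np.pi,48)
def ring(X,r,s):
    P=np.array([w2pix('wrist',[X[0]+r*np.cos(t),X[1]+r*np.sin(t),X[2]],c) for t in a]).astype(np.float32)
    return cv2.remap(gb.astype(np.float32),P[:,0].copy(),P[:,1].copy(),1).ravel()
best=[]
for x in np.arange(.590,.6101,.001):
  for y in np.arange(.096,.1171,.001):
    e=np.abs(ring([x,y,.046],.0142,0)-ring([x,y,.046],.0118,0)).clip(0,15).mean()
    f=np.abs(ring([x,y,.014],.0202,0)-ring([x,y,.014],.0178,0)).clip(0,15).mean()
    best.append((e+f,x,y,e,f))
print(np.array(sorted(best)[::-1][:6]))
E
```

```text
t: 22.52
tool_pos: [0.6004, 0.1051, 0.1012]
tool_rot: [0.004, 3.141, 0.0]
contact_force: [0.1, 0.1, -0.0]
opening: 0.0854
grip_force: 0.0
[0.6004 0.1051 0.1012]
0.87 [323.0, 198.6] [0.5985 0.1067 0.    ]
[[17.2868  0.602   0.104   9.2294  8.0575]
 [17.1924  0.598   0.105   7.582   9.6104]
 [16.8946  0.598   0.104   8.0727  8.822 ]
 [16.433   0.601   0.104   8.4085  8.0245]
 [16.2664  0.602   0.105   7.8784  8.388 ]
 [16.2173  0.601   0.106   8.5463  7.671 ]]
```

```bash
python3 -m handwheel '[[[0.05,0.05,4],[0,0,0]],[[0.05,0.05,8.3],[0,0,0]],[[0.05,0.05,8.3],[0,0,0]],[[0.05,0.05,8.3],[0,0,0]]]'
python3 -m handwheel '[[[0,0,0],[0,0,0]],[[0,0,0],[0,0,0]],[[0,0,0],[0,0,0]],[[0,0,0],[0,0,0]],[[0,0,0],[0,0,0]]]' 1 60
python3 -m handwheel '[[[0,0,0],[0,0,0]],[[0,0,0],[0,0,0]]]'
python3 -m handwheel '[[[0,0,-1],[0,0,0]],[[0,0,-6],[0,0,0]],[[0,0,-12],[0,0,0]],[[0,-5,-15],[0,0,0]],[[0,-11,-15],[0,0,0]]]'
python3 -m handwheel '[[[0,-6,0],[0,0,0]],[[0,-12,0],[0,0,0]],[[0,-17,0],[0,0,0]],[[0,-20,0],[0,0,0]],[[0,-20,0],[0,0,0]]]'
python3 -m handwheel '[[[0,0,0],[0,0,0]],[[0,0,0],[0,0,0]]]'
python3 - <<'E'
from h import *
np.set_printoptions(precision=4,suppress=True)
o=ctrl.get_obs();c=ctrl.calibration('wrist');T=o['tool_pos'];print(T)
im=snap('wrist','w12')
for n,z in (('driver',T[2]-.018),('bushing',.067),('hub',.035),('plate_seat',.012)):
  for r in ctrl.landmark_of('wrist',n): print(n,r['score'],r['position'],pix2w('wrist',r['position'],z,c))
def edge(X,r,gb):
    a=np.linspace(0,2*np.pi,48)
    f=lambda q:cv2.remap(gb,*[v.copy() for v in np.array([w2pix('wrist',[X[0]+q*np.cos(t),X[1]+q*np.sin(t),X[2]],c) for t in a],np.float32).T],1).ravel()
    return np.abs(f(r+.0012)-f(r-.0012)).clip(0,25).mean()
gb=cv2.GaussianBlur(cv2.cvtColor(im,6).astype(np.float32),(0,0),1)
for nm,X0,r,zs in (('driver top-T',T,.013,np.arange(.02,.034,.002)),('neck top',np.array([.596,-.239,0]),.011,[.097]),('boss top',np.array([.596,-.239,0]),.024,[.073])):
    s=sorted(((edge([X0[0]+dx,X0[1]+dy,X0[2]+z],r,gb),dx,dy,z) for dx in np.arange(-.008,.0081,.001) for dy in np.arange(-.006,.0061,.001) for z in zs))[::-1]
    print(nm,np.array(s[:4]))
E
```

```text
t: 23.12
tool_pos: [0.6007, 0.1065, 0.0193]
tool_rot: [0.001, 3.139, 0.0]
contact_force: [1.1, -0.5, 0.5]
opening: 0.0849
grip_force: 0.0
t: 23.75
tool_pos: [0.5999, 0.1065, 0.0183]
tool_rot: [0.001, 3.14, 0.0]
contact_force: [-1.6, 0.5, 5.1]
opening: 0.0243
grip_force: 59.0
t: 24.0
tool_pos: [0.5999, 0.1065, 0.0183]
tool_rot: [0.001, 3.14, 0.0]
contact_force: [-1.0, -0.3, 6.0]
opening: 0.0242
grip_force: 59.0
t: 24.62
tool_pos: [0.601, -0.0041, 0.1715]
tool_rot: [-0.003, 3.135, -0.001]
contact_force: [0.5, -0.8, -2.4]
opening: 0.0245
grip_force: 59.4
t: 25.25
tool_pos: [0.5981, -0.2055, 0.1664]
tool_rot: [-0.007, -3.14, -0.001]
contact_force: [-0.3, 0.2, -2.5]
opening: 0.0245
grip_force: 59.6
t: 25.5
tool_pos: [0.5989, -0.2024, 0.167]
tool_rot: [0.001, -3.141, -0.001]
contact_force: [-0.1, -0.8, -2.6]
opening: 0.0241
grip_force: 59.6
[ 0.5989 -0.2024  0.167 ]
driver 0.9 [320.5, 243.4] [ 0.6003 -0.2029  0.149 ]
bushing 0.84 [274.9, 200.5] [ 0.5981 -0.2391  0.067 ]
hub 0.68 [550.3, 103.0] [ 0.5189 -0.0032  0.035 ]
hub 0.61 [247.0, 292.9] [ 0.7016 -0.2754  0.035 ]
plate_seat 0.88 [283.0, 183.2] [ 0.5956 -0.2388  0.012 ]
driver top-T [[21.8711  0.003  -0.001   0.024 ]
 [21.6119  0.004  -0.001   0.022 ]
 [21.6044  0.003  -0.001   0.022 ]
 [21.4245  0.004  -0.001   0.02  ]]
neck top [[21.4732 -0.004  -0.001   0.097 ]
 [20.8727 -0.004   0.001   0.097 ]
 [20.8049 -0.004   0.002   0.097 ]
 [20.6405 -0.003   0.002   0.097 ]]
boss top [[22.2083 -0.001  -0.002   0.073 ]
 [22.0972 -0.001  -0.003   0.073 ]
 [21.6062  0.     -0.002   0.073 ]
 [21.5045  0.     -0.001   0.073 ]]
```

```bash
python3 -m handwheel '[[[0.2,-1.8,0],[0,0,0]],[[0.35,-3.65,0],[0,0,0]],[[0.35,-3.65,2.5],[0,0,0]],[[0.35,-3.65,4.2],[0,0,0]],[[0.35,-3.65,4.2],[0,0,0]]]'
python3 -m handwheel '[[[0,0,0],[0,0,0]],[[0,0,0],[0,0,0]]]'
python3 - <<'E'
from h import *
np.set_printoptions(precision=4,suppress=True)
o=ctrl.get_obs();c=ctrl.calibration('wrist');T=o['tool_pos'];print(T)
im=snap('wrist','w13')
for n,z in (('driver',T[2]-.018),('bushing',.067),('hub',.035)):
  for r in ctrl.landmark_of('wrist',n): print(n,r['score'],r['position'],pix2w('wrist',r['position'],z,c))
E
```

```text
t: 26.38
tool_pos: [0.594, -0.24, 0.1228]
tool_rot: [-0.002, -3.137, -0.003]
contact_force: [0.0, 0.0, -2.3]
opening: 0.0242
grip_force: 59.6
t: 26.62
tool_pos: [0.5962, -0.2404, 0.1267]
tool_rot: [0.001, 3.14, -0.002]
contact_force: [-0.6, -0.5, -2.3]
opening: 0.0242
grip_force: 59.6
[ 0.5962 -0.2404  0.1267]
driver 0.97 [322.1, 242.7] [ 0.5973 -0.2401  0.1087]
bushing 0.86 [317.5, 219.4] [ 0.5979 -0.2429  0.067 ]
hub 0.88 [275.9, 316.8] [ 0.6979 -0.2795  0.035 ]
hub 0.74 [619.3, 104.0] [ 0.5173 -0.0135  0.035 ]
hub 0.73 [321.2, 203.4] [ 0.5957 -0.2403  0.035 ]
```

Driver, bushing and hub agree to within about 2–3 mm. Lower slowly.

```bash
python3 -m handwheel '[[[0,0,0.5],[0,0,0]],[[0,0,0.9],[0,0,0]],[[0,0,0.9],[0,0,0]]]'
python3 -m handwheel '[[[0,0,0.2],[0,0,0]],[[0,0,0.2],[0,0,0]]]'
python3 -m handwheel '[[[0,0,0.2],[0,0,0]],[[0,0,0.2],[0,0,0]]]'
python3 -m handwheel '[[[0,0,0.2],[0,0,0]],[[0,0,0.2],[0,0,0]]]'
```

```text
t: 27.2
tool_pos: [0.595, -0.2398, 0.1154]
tool_rot: [-0.001, -3.14, -0.001]
contact_force: [-0.0, -0.1, -1.9]
opening: 0.0239
grip_force: 59.6
t: 27.45
tool_pos: [0.5954, -0.2401, 0.1142]
tool_rot: [-0.001, -3.141, -0.0]
contact_force: [-0.8, -0.2, -2.2]
opening: 0.0243
grip_force: 59.6
t: 27.7
tool_pos: [0.5954, -0.2401, 0.1122]
tool_rot: [-0.001, -3.141, -0.0]
contact_force: [-0.9, 0.3, -2.1]
opening: 0.0248
grip_force: 59.6
t: 27.95
tool_pos: [0.5954, -0.24, 0.1101]
tool_rot: [-0.001, -3.141, -0.0]
contact_force: [-0.3, -0.0, -2.6]
opening: 0.0242
grip_force: 59.6
```

```bash
python3 -m handwheel '[[[0,0,0.2],[0,0,0]],[[0,0,0.2],[0,0,0]]]'
python3 -m handwheel '[[[0,0,0.1],[0,0,0]],[[0,0,0.1],[0,0,0]]]'
```

```text
t: 28.2
tool_pos: [0.5959, -0.2402, 0.1093]
tool_rot: [0.001, 3.141, -0.0]
contact_force: [-1.4, 1.4, 2.0]
opening: 0.0243
grip_force: 60.0
t: 28.45
tool_pos: [0.5962, -0.2403, 0.1092]
tool_rot: [0.001, 3.14, -0.001]
contact_force: [-3.1, 2.3, 6.2]
opening: 0.0243
grip_force: 60.4
```

Contact at 0.109, the exact home height. Release, retreat and check.

```bash
python3 -m handwheel '[[[0,0,-0.1],[0,0,0]],[[0,0,-0.1],[0,0,0]],[[0,0,-0.1],[0,0,0]],[[0,0,-0.1],[0,0,0]]]' -1
python3 -m handwheel '[[[0,0,-2],[0,0,0]],[[0,0,-6],[0,0,0]],[[0,0,-11],[0,0,0]],[[0,5,-11],[0,0,0]],[[0,10,-11],[0,0,0]]]'
python3 -m handwheel '[[[2,4,0],[0,0,0]],[[4,10,0],[0,0,0]],[[4,10,0],[0,0,0]],[[4,10,0],[0,0,0]]]'
python3 - <<'E'
from h import *
np.set_printoptions(precision=4,suppress=True)
for cam in('scene','top','wrist'):
  c=ctrl.calibration(cam);im=snap(cam,cam+'_end')
  for n,z in (('driver',.091),('bushing',.067),('hub',.035),('ring_wide',.012)):
    for r in ctrl.landmark_of(cam,n):
      X=pix2w(cam,r['position'],z,c)
      if abs(X[0]-.596)<.04 and abs(X[1]+.24)<.04: print(cam,n,r['score'],r['position'],X, 'pred',w2pix(cam,[.596,-.239,z],c))
E
```

```text
t: 28.95
tool_pos: [0.5954, -0.2401, 0.108]
tool_rot: [-0.001, -3.141, -0.0]
contact_force: [0.5, 0.3, -0.7]
opening: 0.0854
grip_force: 0.0
t: 29.58
tool_pos: [0.5964, -0.1397, 0.2216]
tool_rot: [0.004, 3.137, -0.002]
contact_force: [0.4, 0.8, 0.0]
opening: 0.0858
grip_force: 0.0
t: 30.08
tool_pos: [0.5561, -0.0402, 0.2198]
tool_rot: [0.0, 3.139, -0.001]
contact_force: [-0.1, 0.1, 0.5]
opening: 0.0854
grip_force: 0.0
scene driver 0.72 [400.8, 237.0] [ 0.5974 -0.2344  0.091 ] pred [401.7367 238.9207]
scene driver 0.62 [399.6, 243.4] [ 0.5856 -0.245   0.091 ] pred [401.7367 238.9207]
scene bushing 0.62 [397.4, 245.6] [ 0.5919 -0.2357  0.067 ] pred [400.0457 245.8404]
scene hub 0.66 [400.2, 255.7] [ 0.5983 -0.2437  0.035 ] pred [397.9037 254.5978]
scene ring_wide 0.43 [393.0, 265.9] [ 0.5817 -0.2453  0.012 ] pred [396.4382 260.584 ]
top driver 0.49 [425.9, 177.5] [ 0.5927 -0.2477  0.091 ] pred [421.957  175.9685]
top hub 0.57 [417.5, 180.9] [ 0.5971 -0.2418  0.035 ] pred [416.3167 181.3441]
top ring_wide 0.54 [415.4, 183.7] [ 0.5953 -0.2419  0.012 ] pred [414.1708 183.3887]
wrist driver 0.82 [111.7, 233.8] [ 0.5945 -0.2377  0.091 ] pred [110.7063 235.3069]
wrist bushing 0.69 [124.0, 230.5] [ 0.6001 -0.2412  0.067 ] pred [125.3572 226.7133]
wrist hub 0.84 [140.8, 215.8] [ 0.5947 -0.2403  0.035 ] pred [142.0734 216.959 ]
wrist ring_wide 0.59 [150.7, 212.3] [ 0.5977 -0.2414  0.012 ] pred [152.4658 210.9206]
```

All three cameras show the stack at its seated heights, with the arm clear. Hand in.

```bash
python3 -c "
from station import ctrl
print(ctrl.finish_job())"
```

```text
the job is handed in; nothing more can be done
None
```

The stack is built on the plate (wide ring, hub, bushing, driver), each part let go after making contact at its expected seated height, and the job was handed in at about 30 s; no verdict came back.

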